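Seat a sherd holder on its turntable key

ROBOT

A 6-joint arm with a two-finger parallel gripper is mounted at the origin on the work surface. World frame = base frame: x ahead of the robot, y to its left, z up, the work surface at z = 0. Lengths are in m, angles in degrees, forces in N, time in s.
With the tool pointing down it reaches from about 0.4 to 0.825 m from the base axis. Payload 7 kg.
Tool frame: the origin (TCP) lies at the very end of the fingers, on their centre line; the grasp point (between the pads) lies 19 mm behind it; z points along the fingers, y is the line along which they close (so a half turn about z gives the same grasp; the last joint's range is limited). The gripper opens to 88 mm and grips with 3 to 60 N. Pads are 19 mm wide; open, the fingers measure 130 mm over their backs; the gripper's body (78 mm by 193 mm) begins 47 mm behind the grasp point.
Start: joints at [85.147, 20.546, 0.682, 0, -70.136, -16.507], TCP at [0.246, 0.629, 0.227] pointing down, gripper open.
Joint ranges: [-176.03, 176.03], [-82.01, 121.73], [-58.28, 71.71], [-173.87, 95.51], [-174.79, -0.11], [-173.66, 173.66]. Speed limits (degrees/s): [136.94, 136.94, 172.46, 180, 180, 180].

INTERFACE

Orientations are given as [roll, pitch, yaw] about the fixed x, y, z axes, in that order (R = Rz(yaw) Ry(pitch) Rx(roll)).
In Python, from plant import ctrl gives the robot as it stands.
- The arm moves only by the tool carry_out, never from a script. Its argument "deltas" is a list that holds one entry, the list of rows, each a list of 5 numbers: the shift along the tool's x, y, z scaled (see below), then the turn about the tool's z scaled (see below), then the opening, from -1 (shut) to 1 (fully open). A call has 1 to 5 rows; each row is the pose to reach, as a shift and turn from the pose commanded when the call began, along the tool's axes at that moment, turning the shorter way round; what a row does not reach only later rows make up. The controller multiplies each number of a shift by 20 cm and each number of a turn by 2 pi rad. A row lasts 1/10 s, in which the tool goes at most 50 mm and 8.59 degrees, less where a joint would pass 70% of its speed; a pose out of reach is approached as far as the arm can. A call with a number of a shift or a turn outside -1 to 1 is refused whole. A call with a gripper value outside its range is refused whole. The fingers move at their own pace and stop on an object; the grip force is fixed at half the most. Time passes only in rows, so rows that repeat a pose let the fingers close. It gives the time, the measured TCP pose, the force, the opening and the grip force at its end, in the units of the state.
- ctrl.get_obs(): the state, without advancing time (a new reading comes with each control period).
- ctrl.snapshot(name): name is "scene" or "top" or "wrist"; returns a dict with "color" (384x512x3 uint8, red, green, blue), "camera_matrix" (3x3 intrinsics, pixels), "R" (3x3) and "t" (3): a world point X has camera coordinates R X + t. Camera axes: x right, y down, z forward; pixel columns grow to the right and rows downward; lengths in m; the calibration is good to about 2 mm. A picture is of the moment at which its call begins. There is no depth.
- ctrl.close_job(): hands the job in; it is judged then, once.
Trained networks look in a picture, given as the dict that the camera call returned (one of the last four; its "shot" number tells which), for a name from the list of things; names that differ only in an ending like _2 or _b are one class to them, and where a whole thing is asked for, a point or a joint stands for the part that bears it (a point fixed in the world has none). Each returns a list of dicts, best first, with "p" (0 to 1); they miss things now and then, are a little off and sometimes report something else, mostly with a low value. They report only what shows in the picture. A call takes as long as a camera call. They do not tell look-alikes from the thing itself.
- ctrl.search_frame(picture, name): "centre" ([column, row] in pixels, amid what is visible of it).
- ctrl.silhouettes(picture, name): "mask" (384x512 bool, what is visible of it) and "centre" ([column, row] in pixels, amid what is visible of it).
- ctrl.spot_point(picture, name): "centre" ([column, row] in pixels: a listed point, or the origin of a listed thing).
The state is a dict: "clock": time; "joint_pos": joint angles; "qvel": joint speeds; "tau": joint torques, N m; "tool_pos": TCP position; "orientation": TCP orientation; "force": force on the tool from outside, world axes, zero at the start; "moment": the same for the moment, N m; "opening": finger opening in m; "gripper_force": force on a finger pad.
Only numpy, scipy, OpenCV 4.12 (cv2) and the standard library are available. Lean on these libraries where they do the work, as an engineer would, in place of code of your own. Each camera call takes 0.05 s, during which the arm holds its last target. There are 200 camera calls.

TASK

Two photo turntables stand on the finds table, each carrying a round sherd holder with an upright fin. One holder stands proud because its slot is turned across the turntable's key: turn it on its shaft, without lifting it off, until the slot drops over the key and it sits fully home on the turntable, then let go. Leave the other holder, which is already seated, where it is.

Things in the scene. Friction and masses are not known exactly. Their poses are not given: they have to be found in the camera images.
- holder_fin (a point): The proud holder, 280 to 455 g, at its grip: an upright aluminium fin, 56 mm long, 12 mm thick, 50 mm tall, on a loose round hub. The point is the fin's centre, 76 mm above the hub's underside; x along the fin, y across its thickness, z up. Home, it is 76 mm above the turntable disc; at the start 88 mm, the hub resting on top of the key, on the shaft, free to turn.
- holder_slot (a point): Centre of the underside of the same holder's hub (70 mm across, 51 mm tall, cork top, blind bore 22 mm wide). A slot 22 mm wide, 14 mm deep crosses the underside along x, parallel to the fin; a half turn makes no difference. Starts 35 to 75 degrees off the key; within 12 degrees of parallel it drops over the key by its own weight when let go, or can be lowered.
- turntable_face (a point): Its turntable: fixed grey base 150 mm across, black pod at the rim. The point is the centre of the steel disc's top face, 45 mm above the table; x along the key, z up. A steel shaft 19 mm thick stands 45 mm up from it; the key, a steel bar 110 x 6 x 12 mm high, crosses the shaft on the disc, its ends showing 20 mm beyond the hub. Shaft and disc do not turn.
- seated_holder_fin (a point): The other holder, of the same make, already home on a second identical turntable, 12 mm lower than the proud one, its fin parallel to that turntable's key. The point is the centre of its fin, axes as for the first. To be left where it is.
Things that resemble listed ones, but are neither listed nor needed, are in the scene too. What is shaped like the part that bears turntable_face but blue or purple is not meant.

How it is judged (in metres and radians):
At the end, for the whole second after the job is handed in: The proud holder sits home on its turntable: its slot over the key (fin within 0.3 rad of the key's line), less than 4 mm above fully down, upright within 0.09 rad, centred within 10 mm, at rest; the other holder is within 10 mm of where it was (z of holder_fin in the frame of turntable_face below 0.08 m and horizontal distance between holder_fin and turntable_face below 0.01 m and angle between the x axis of holder_fin and the x axis of turntable_face, either way round below 0.3 rad and angle between holder_fin's own z axis and vertical below 0.09 rad and linear speed of holder below 0.02 m/s and distance of seated_holder_fin from where it was at the start of the episode below 0.01 m); the robot touches nothing.
It fails at once if the proud holder is lifted off its shaft (z of holder_fin in the frame of turntable_face above 0.121 m).
It fails at once if the seated holder is moved by more than 10 mm (distance of seated_holder_fin from where it was at the start of the episode above 0.01 m).
It also fails if it takes over 32 s, if anything falls off the work surface, if the arm or the gripper's body presses on something with over 40 N, if the wrist force passes 120 N, or if a joint passes its speed limit or range.

## Working session

There is one attempt and no reset: what is moved stays moved. The work goes in short steps, Python scripts to look and compute and a tool call to move; the robot and the scene stay as the last step left them, time stands still between calls to the robot, and variables do not carry over. Pictures are saved under pics/ and viewed, at most 10 in all, crops included, and the job is handed in when it is done.

Besides the shell and the picture viewer there is one more tool, called after ">>>" as name([rows], argument=value, ...), one row to a line, values as JSON. carry_out: Moves the arm, as the interface text tells. Its arguments: {"type":"object","properties":{"deltas":{"type":"array"}},"required":["deltas"]}

```bash
mkdir -p pics; cat > h.py <<'E'
import numpy as np, cv2
from plant import ctrl
def ray(s,p,z):
    K,R,t=[np.array(s[k],float) for k in("camera_matrix","R","t")]
    d=R.T@np.linalg.inv(K)@np.array([p[0],p[1],1.]); c=-R.T@t
    return c+d*(z-c[2])/d[2]
def proj(s,X):
    K,R,t=[np.array(s[k],float) for k in("camera_matrix","R","t")]
    q=K@(R@np.array(X)+t); return q[:2]/q[2]
def save(s,n): cv2.imwrite(f"pics/{n}.png",s["color"][:,:,::-1])
E
python3 - <<'E'
from h import *
Z=dict(holder_fin=.133,holder_slot=.057,turntable_face=.045,seated_holder_fin=.121)
ims=[]
for n in("top","scene"):
    s=ctrl.snapshot(n); ims.append(s["color"])
    print(n,"cam",np.round(-np.array(s["R"]).T@s["t"],3))
    for k in Z:
        for d in ctrl.spot_point(s,k): print(k,np.round(d["centre"],1),round(d["p"],2),np.round(ray(s,d["centre"],Z[k]),3))
cv2.imwrite("pics/a.png",cv2.resize(np.vstack(ims),None,fx=.78,fy=.78,interpolation=cv2.INTER_AREA)[:,:,::-1])
print(ctrl.get_obs())
E
```

```text
top cam [0.343 0.008 1.005]
holder_fin [190.3 124.8] 0.91 [0.595 0.132 0.133]
holder_slot [192.3 135.9] 0.87 [0.592 0.138 0.057]
turntable_face [358.5 266.5] 0.97 [ 0.296 -0.221  0.045]
turntable_face [180.  238.7] 0.77 [0.364 0.168 0.045]
turntable_face [190.2 140.8] 0.63 [0.584 0.145 0.045]
seated_holder_fin [347.4 164.7] 0.59 [ 0.507 -0.191  0.121]
scene cam [0.858 0.111 0.64 ]
holder_fin [325.  267.3] 0.76 [0.591 0.14  0.133]
holder_slot [317.2 294.5] 0.74 [0.603 0.137 0.057]
holder_slot [147.2 198.4] 0.38 [ 0.471 -0.227  0.057]
turntable_face [184.6 144.5] 0.89 [ 0.296 -0.212  0.045]
turntable_face [347.6 196.3] 0.62 [0.374 0.173 0.045]
seated_holder_fin [147.5 201.7] 0.6 [ 0.521 -0.186  0.121]
{'clock': 0.5, 'joint_pos': array([ 8.51474141e+01,  2.05492933e+01,  6.79276985e-01,  5.35344756e-04,
       -7.01370484e+01, -1.65050295e+01]), 'qvel': array([-0.00421714, -0.08918892, -0.0505571 ,  0.07111477, -0.00535384,
       -0.05158257]), 'tau': array([ 8.66883220e-04, -5.81801605e+01,  2.93069673e+01,  6.99709654e+00,
        1.19058587e-02, -4.96480186e-05]), 'tool_pos': array([0.24585756, 0.62857895, 0.22650939]), 'orientation': array([ 1.79993369e+02, -2.48979552e-03, -2.13574334e+01]), 'force': array([ 0.02053826, -0.09017144,  1.21351132]), 'moment': array([-0.03421644, -0.04103526,  0.01386875]), 'gripper_force': 0.0, 'opening': 0.08751903437959517}
```

View pics/a.png

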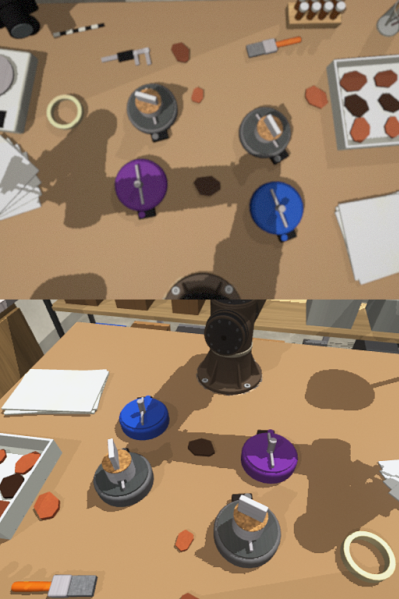

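Candidates are two grey turntables with finned holders: A at full-res top pixel (192,136) and B at (345,165). The purple (180,239) and blue (358,266) ones are excluded. Next is a close crop to check which holder is proud.

```bash
python3 - <<'E'
from h import *
t=ctrl.snapshot("top"); s=ctrl.snapshot("scene")
def c(s,x,y,w=50):
    return cv2.resize(s["color"][y-w:y+w,x-w:x+w],(300,300),interpolation=cv2.INTER_CUBIC)
im=np.vstack([np.hstack([c(t,192,136),c(t,342,168)]),np.hstack([c(s,317,285),c(s,155,220)])])
cv2.imwrite("pics/b.png",im[:,:,::-1])
for s in(t,s):
  for k in("turntable_face","holder_fin"):
    for d in ctrl.silhouettes(s,k):
      m=d["mask"]; print(k,round(d["p"],2),np.round(d["centre"]),m.sum(),[round(float(v),1) for v in (*cv2.fitEllipse(max(cv2.findContours(m.astype(np.uint8),0,2)[0],key=len))[0],*cv2.fitEllipse(max(cv2.findContours(m.astype(np.uint8),0,2)[0],key=len))[1])])
E
```

```text
turntable_face 0.9 [198. 147.] 2612 [195.6, 141.0, 63.1, 73.4]
turntable_face 0.77 [180. 241.] 3892 [181.3, 239.2, 65.8, 75.4]
holder_fin 0.7 [191. 133.] 988 [189.9, 130.9, 31.7, 38.2]
turntable_face 0.8 [309. 308.] 4382 [316.4, 297.9, 81.0, 92.4]
turntable_face 0.8 [184. 152.] 2847 [184.9, 152.3, 54.9, 64.4]
turntable_face 0.78 [346. 203.] 3892 [344.4, 202.1, 65.9, 72.9]
holder_fin 0.77 [320. 278.] 2033 [319.7, 280.3, 45.4, 56.5]
```

View pics/b.png

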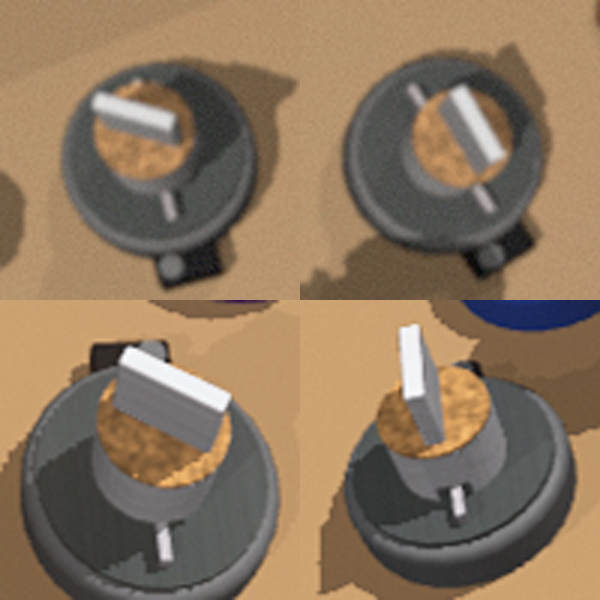

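A (192,136) is the proud one: its fin lies across the key. B's fin is parallel to its key, which shows through the slot, so it is seated. Now the geometry of A.

```bash
cat >> h.py <<'E'
def fit(s,cen,z,half=30,thr=200):
    """bright low-saturation top face of the fin -> centre, world yaw"""
    x,y=map(int,cen); im=s["color"][y-half:y+half,x-half:x+half].astype(int)
    m=((im.min(2)>thr)&(np.ptp(im,axis=2)<30)).astype(np.uint8)
    n,l,st,_=cv2.connectedComponentsWithStats(m); i=1+np.argmax(st[1:,4])
    q=np.argwhere(l==i)[:,::-1]+[x-half,y-half]
    P=np.array([ray(s,p,z)[:2] for p in q],np.float32)
    (c,(w,h),a)=cv2.minAreaRect(P*1000); u,v=np.linalg.svd(P-P.mean(0))[1:]
    d=v[0]; return np.array(c)/1000,sorted((w,h)),np.degrees(np.arctan2(d[1],d[0]))%180
E
python3 - <<'E'
from h import *
t=ctrl.snapshot("top"); s=ctrl.snapshot("scene")
print(fit(t,(190,125),.158)); print(fit(s,(325,262),.158))
print("B",fit(t,(347,165),.146))
# key ends, by eye, top crop A (origin 142,86 /3), scene crop origin 267,235
for S,o,e in((t,(142,86),(172,219)),(t,(142,86),(165,191)),(s,(267,235),(166,560)),(s,(267,235),(161,524))):
    print("key",ray(S,np.array(o)+np.array(e)/3,.057).round(4))
# base circle by hand in top: x 62..256, y 62..257
print("base",ray(t,np.array((142,86))+np.array((159,159))/3,.035))
print("seat base",ray(t,np.array((292,118))+np.array((145,153))/3,.035))
E
```

```text
(array([0.59274908, 0.13683989]), [7.598216533660889, 51.11665344238281], np.float32(72.131134))
(array([0.59303827, 0.13733408]), [10.538985252380371, 54.24921798706055], np.float32(72.61408))
B (array([ 0.51454132, -0.19236353]), [8.111162185668945, 51.456878662109375], np.float32(27.297318))
key [0.539  0.1229 0.057 ]
key [0.5602 0.128  0.057 ]
key [0.7818 0.1666 0.057 ]
key [0.7682 0.1627 0.057 ]
base [0.59024197 0.13527702 0.035     ]
seat base [ 0.51381373 -0.19351165  0.035     ]
```

>>> carry_out([
  [[0.98, 0.65, 0, 0.11, 1], [0.98, 0.65, 0, 0.11, 1], [0.98, 0.65, 0, 0.11, 1], [0.98, 0.65, 0, 0.11, 1], [0.98, 0.65, 0, 0.11, 1]],
])

```text
clock: 1.4
tool_pos: [0.3822, 0.4337, 0.227]
orientation: [-180.0, 0.0, -61.3]
force: [0.2, 0.5, 0.1]
opening: 0.0874
gripper_force: 0.0
```

```bash
cat >> h.py <<'E'
from scipy.spatial.transform import Rotation as Ro
def go(x,y,z,yaw):
    o=ctrl.get_obs(); R=Ro.from_euler("xyz",o["orientation"],degrees=True).as_matrix()
    d=R.T@(np.array([x,y,z])-o["tool_pos"])/.2
    dy=(yaw-o["orientation"][2]+180)%360-180
    print("t",o["clock"],"pose",o["tool_pos"].round(4),o["orientation"].round(1),"j6",o["joint_pos"][5].round(1),"F",o["force"].round(1),"open",round(o["opening"],4),"grip",round(o["gripper_force"],1)); print("row",d.round(3),"turn",round(-dy/360,4))
E
python3 -c "
from h import *
go(.593,.137,.21,-107.6)"
```

```text
t 1.4 pose [0.3822 0.4337 0.227 ] [-180.     0.   -61.3] j6 -39.3 F [0.2 0.5 0.1] open 0.0874 grip 0.0
row [ 1.807 -0.214  0.085] turn 0.1285
```

>>> carry_out([
  [[0.95, -0.11, 0, 0.09, 1], [0.95, -0.11, 0, 0.09, 1], [0.95, -0.11, 0, 0.09, 1], [0.95, -0.11, 0, 0.09, 1], [0.95, -0.11, 0, 0.09, 1]],
])

```text
clock: 1.9
tool_pos: [0.4944, 0.277, 0.2267]
orientation: [-180.0, -0.0, -93.8]
force: [-0.1, 0.8, -0.5]
opening: 0.0875
gripper_force: 0.0
```

```bash
python3 -c "
from h import *
go(.593,.137,.22,-107.6)"
```

```text
t 1.9 pose [0.4944 0.277  0.2267] [-180.    -0.   -93.8] j6 -52.9 F [-0.1  0.8 -0.5] open 0.0875 grip 0.0
row [ 0.666 -0.538  0.034] turn 0.0383
```

>>> carry_out([
  [[0.666, -0.538, 0.034, 0.038, 1], [0.666, -0.538, 0.034, 0.038, 1], [0.666, -0.538, 0.034, 0.038, 1], [0.666, -0.538, 0.034, 0.038, 1], [0.666, -0.538, 0.034, 0.038, 1]],
])

```text
clock: 2.4
tool_pos: [0.5933, 0.1393, 0.2192]
orientation: [180.0, -0.0, -107.2]
force: [-0.4, 0.7, -0.2]
opening: 0.0875
gripper_force: 0.0
```

```bash
python3 - <<'E'
from h import *
go(.593,.137,.117,-107.6)
s=ctrl.snapshot("wrist"); save(s,"w")
try: print(fit(s,proj(s,[.593,.137,.158]),.158,half=100))
except Exception as e: print(e)
for X in([.593,.137,.158],[.593-.0534,.137-.0137,.057],[.593+.0534,.137+.0137,.057]): print(proj(s,X).round())
E
```

```text
t 2.4 pose [0.5933 0.1393 0.2192] [ 180.    -0.  -107.2] j6 -48.8 F [-0.4  0.7 -0.2] open 0.0875 grip 0.0
row [ 0.011 -0.002  0.511] turn 0.0012
(array([0.59683649, 0.14698434]), [9.458295822143555, 32.00782012939453], np.float32(73.35513))
[255. 208.]
[303. 148.]
[209. 204.]
```

View pics/w.png

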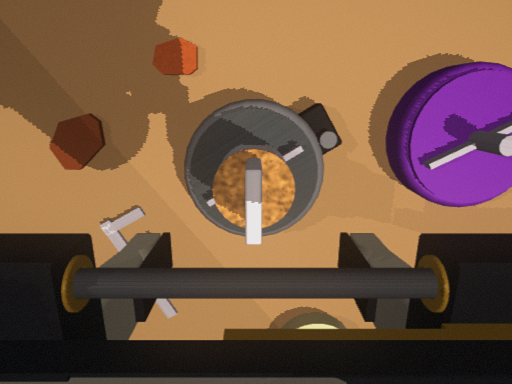

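The wrist view shows the fin centred at column 254 and lined up with the fingers. The key ends at about (302,148) and (208,203) match the predicted key yaw of 14.4°. Descending.

>>> carry_out([
  [[0.011, -0.002, 0.25, 0.001, 1], [0.011, -0.002, 0.4, 0.001, 1], [0.011, -0.002, 0.5, 0.001, 1], [0.011, -0.002, 0.5, 0.001, 1], [0.011, -0.002, 0.5, 0.001, 1]],
])

```text
clock: 2.95
tool_pos: [0.5919, 0.1402, 0.1204]
orientation: [-180.0, -0.0, -107.3]
force: [-0.2, 0.5, -0.7]
opening: 0.0877
gripper_force: 0.0
```

>>> carry_out([
  [[0, 0, 0, 0, -1], [0, 0, 0, 0, -1], [0, 0, 0, 0, -1], [0, 0, 0, 0, -1], [0, 0, 0, 0, -1]],
])

```text
clock: 3.45
tool_pos: [0.592, 0.1392, 0.1201]
orientation: [-180.0, 0.0, -107.4]
force: [0.6, -0.1, -0.1]
opening: 0.053
gripper_force: 0.0
```

>>> carry_out([
  [[0, 0, 0, 0, -1], [0, 0, 0, 0, -1], [0, 0, 0, 0, -1]],
])

```text
clock: 3.75
tool_pos: [0.5919, 0.1392, 0.1197]
orientation: [180.0, -0.0, -107.4]
force: [0.3, -0.5, 0.2]
opening: 0.0288
gripper_force: 0.0
```

```bash
python3 -c "
from h import *
go(.593,.137,.118,-165.6)"
```

```text
t 3.75 pose [0.5919 0.1392 0.1197] [ 180.    -0.  -107.4] j6 -49.0 F [ 0.3 -0.5  0.2] open 0.0288 grip 0.0
row [ 0.009 -0.009  0.009] turn 0.1617
```

>>> carry_out([
  [[0.009, 0, 0, 0, -1], [0.009, 0, 0, 0, -1], [0.009, 0, 0, 0, -1], [0.009, 0, 0, 0, -1], [0.009, 0, 0, 0, -1]],
])

```text
clock: 4.25
tool_pos: [0.592, 0.1375, 0.12]
orientation: [-179.9, 0.0, -107.4]
force: [4.7, -1.2, -2.0]
opening: 0.012
gripper_force: 30.0
```

```bash
python3 -c "
from h import *
go(.593,.137,.118,-165.6)"
```

```text
t 4.25 pose [0.592  0.1375 0.12  ] [-179.9    0.  -107.4] j6 -48.9 F [ 4.7 -1.2 -2. ] open 0.012 grip 30.0
row [ 0.001 -0.005  0.01 ] turn 0.1617
```

>>> carry_out([
  [[0, -0.003, 0, 0.016, -1], [0, -0.003, 0, 0.032, -1], [0, -0.003, 0, 0.048, -1], [0, -0.003, 0, 0.064, -1], [0, -0.003, 0, 0.08, -1]],
])

```text
clock: 4.75
tool_pos: [0.5922, 0.1377, 0.1198]
orientation: [180.0, 0.0, -136.4]
force: [3.7, -0.0, -0.7]
opening: 0.0116
gripper_force: 30.0
```

>>> carry_out([
  [[0, 0, 0, 0.016, -1], [0, 0, 0, 0.032, -1], [0, 0, 0, 0.048, -1], [0, 0, 0, 0.064, -1], [0, 0, 0, 0.081, -1]],
])

```text
clock: 5.25
tool_pos: [0.5916, 0.1379, 0.1193]
orientation: [179.9, -0.0, -165.6]
force: [2.4, 1.9, -3.0]
opening: 0.0117
gripper_force: 30.0
```

>>> carry_out([
  [[0, 0, 0, 0, -1], [0, 0, 0, 0, -1]],
])

```text
clock: 5.45
tool_pos: [0.5916, 0.1377, 0.1194]
orientation: [180.0, -0.0, -165.2]
force: [2.9, 2.2, -3.9]
opening: 0.0115
gripper_force: 30.0
```

```bash
python3 - <<'E'
from h import *
go(.593,.137,.108,-165.6)
t=ctrl.snapshot("wrist"); s=ctrl.snapshot("scene"); 
cv2.imwrite("pics/c.png",np.hstack([cv2.resize(t["color"],(400,300)),cv2.resize(s["color"][205:355,217:417],(400,300))])[:,:,::-1])
E
```

```text
t 5.45 pose [0.5916 0.1377 0.1194] [ 180.    -0.  -165.2] j6 -106.6 F [ 2.9  2.2 -3.9] open 0.0115 grip 30.0
row [-0.006 -0.005  0.057] turn 0.0012
```

View pics/c.png

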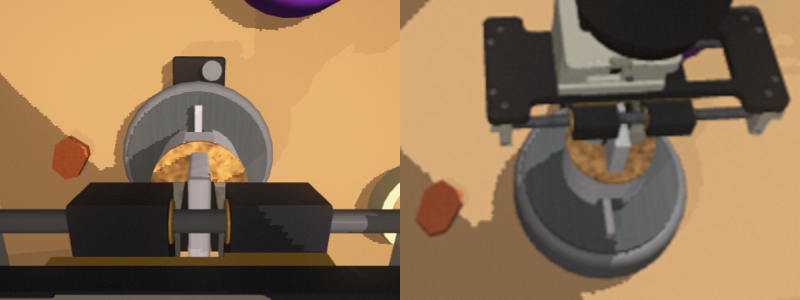

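The key (column 198) and the fin (column 200) are now parallel in the wrist view. Lowering.

>>> carry_out([
  [[0, 0, 0.015, 0, -1], [0, 0, 0.03, 0, -1], [0, 0, 0.04, 0, -1], [0, 0, 0.05, 0, -1], [0, 0, 0.055, 0, -1]],
])

```text
clock: 6.05
tool_pos: [0.5918, 0.1372, 0.1085]
orientation: [-180.0, -0.0, -165.4]
force: [1.5, 0.7, -2.7]
opening: 0.0114
gripper_force: 30.0
```

Down 11 mm with no resistance. Opening partly so it drops, then fully.

>>> carry_out([
  [[0, 0, 0, 0, 0], [0, 0, 0, 0, 0], [0, 0, 0, 0, 0], [0, 0, 0, 0, 0], [0, 0, 0, 0, 0]],
])

```text
clock: 6.55
tool_pos: [0.5919, 0.1373, 0.1089]
orientation: [180.0, 0.0, -165.4]
force: [0.2, -0.1, -0.5]
opening: 0.0423
gripper_force: 0.0
```

>>> carry_out([
  [[0, 0, -0.05, 0, 0], [0, 0, -0.2, 0, 0], [0, 0, -0.4, 0, 0], [0, 0, -0.6, 0, 0], [0, 0, -0.6, 0, 0]],
])

```text
clock: 7.05
tool_pos: [0.5949, 0.1382, 0.2362]
orientation: [179.9, 0.6, -165.3]
force: [0.8, -0.5, -0.4]
opening: 0.0439
gripper_force: 0.0
```

>>> carry_out([
  [[-0.5, 0, 0, 0, 0.5], [-0.8, 0, 0, 0, 0.5], [-0.8, 0, 0, 0, 0.5], [-0.8, 0, 0, 0, 0.5], [-0.8, 0, 0, 0, 0.5]],
])

```text
clock: 7.55
tool_pos: [0.7477, 0.1778, 0.2267]
orientation: [-180.0, -0.1, -165.4]
force: [0.1, -0.4, 0.9]
opening: 0.0653
gripper_force: 0.0
```

```bash
python3 - <<'E'
from h import *
go(.593,.137,.2,-165.6)
t=ctrl.snapshot("top"); s=ctrl.snapshot("scene"); w=ctrl.snapshot("wrist")
for z in(.146,.158):
  print(z)
  for c in(t,(190,125)),(s,(325,262)),(w,proj(w,[.593,.137,z])):
    try: print(fit(*c,z,half=60 if c[0] is w else 30))
    except Exception as e: print(e)
print("B",fit(t,(347,165),.146))
cv2.imwrite("pics/d.png",np.hstack([cv2.resize(w["color"],(400,300)),cv2.resize(s["color"][205:355,217:417],(400,300))])[:,:,::-1])
E
```

```text
bash:   863 Segmentation fault         python3 - <<'E'
from h import *
go(.593,.137,.2,-165.6)
t=ctrl.snapshot("top"); s=ctrl.snapshot("scene"); w=ctrl.snapshot("wrist")
for z in(.146,.158):
  print(z)
  for c in(t,(190,125)),(s,(325,262)),(w,proj(w,[.593,.137,z])):
    try: print(fit(*c,z,half=60 if c[0] is w else 30))
    except Exception as e: print(e)
print("B",fit(t,(347,165),.146))
cv2.imwrite("pics/d.png",np.hstack([cv2.resize(w["color"],(400,300)),cv2.resize(s["color"][205:355,217:417],(400,300))])[:,:,::-1])
E
```

```bash
python3 - <<'E'
from h import *
go(.593,.137,.2,-165.6)
t=ctrl.snapshot("top"); s=ctrl.snapshot("scene")
cv2.imwrite("pics/e.png",np.hstack([cv2.resize(t["color"],(400,300)),cv2.resize(s["color"],(400,300))])[:,:,::-1])
E
```

```text
t 7.7 pose [0.7459 0.1775 0.2295] [ 180.     0.  -165.4] j6 -103.2 F [ 0.2 -0.  -0.5] open 0.0657 grip 0.0
row [ 0.791 -0.003  0.147] turn 0.0007
```

View pics/e.png

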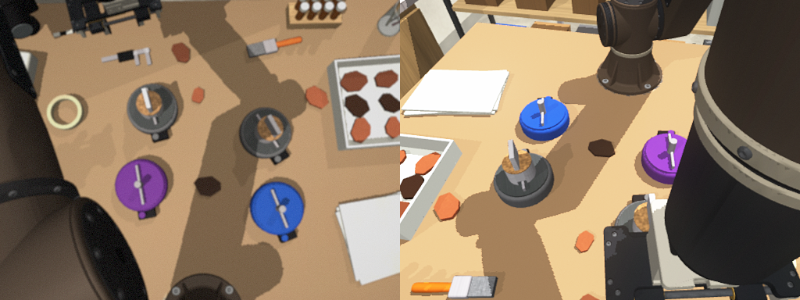

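The top view shows the fin along the key at about (147,100). The arm hides it in the scene view, so I'll move aside.

>>> carry_out([
  [[0.3, 0.95, 0, 0, 0.5], [0.3, 0.95, 0, 0, 0.5], [0.3, 0.95, 0, 0, 0.5], [0.3, 0.95, 0, 0, 0.5], [0.3, 0.95, 0, 0, 0.5]],
])

```text
clock: 8.3
tool_pos: [0.6369, 0.3513, 0.2304]
orientation: [179.9, 0.1, -165.0]
force: [0.0, -1.2, -0.8]
opening: 0.0659
gripper_force: 0.0
```

>>> carry_out([
  [[0.6, 0.9, 0, 0, 0.5], [0.6, 0.9, 0, 0, 0.5], [0.6, 0.9, 0, 0, 0.5], [0.6, 0.9, 0, 0, 0.5], [0.6, 0.9, 0, 0, 0.5]],
])

```text
clock: 8.8
tool_pos: [0.4754, 0.4925, 0.2303]
orientation: [179.9, 0.1, -165.2]
force: [-1.3, 0.2, 0.7]
opening: 0.0654
gripper_force: 0.0
```

```bash
python3 - <<'E'
from h import *
go(.593,.137,.2,-165.6)
t=ctrl.snapshot("top"); s=ctrl.snapshot("scene")
def c(s,x,y,w=50): return cv2.resize(s["color"][y-w:y+w,x-w:x+w],(380,380),interpolation=cv2.INTER_CUBIC)
cv2.imwrite("pics/f.png",np.hstack([c(t,192,136),c(s,317,285)])[:,:,::-1])
for z in(.133,.121):
  for S,n in((t,"top"),(s,"scene")):
    for d in ctrl.spot_point(S,"holder_fin")+ctrl.spot_point(S,"seated_holder_fin"): print(n,z,round(d["p"],2),ray(S,d["centre"],z).round(3))
def end(S,z): return [proj(S,[.5925+a*.968*.028,.137+a*.25*.028,z]).round(1).tolist() for a in(-1,1)]
print("expected fin-top ends home/proud",[(end(S,.146),end(S,.158)) for S in(t,s)])
E
```

```text
t 8.8 pose [0.4754 0.4925 0.2303] [ 1.799e+02  1.000e-01 -1.652e+02] j6 -137.4 F [-1.3  0.2  0.7] open 0.0654 grip 0.0
row [-0.113 -1.869  0.148] turn 0.0012
top 0.133 0.95 [0.589 0.136 0.133]
top 0.133 0.73 [ 0.512 -0.194  0.133]
top 0.133 0.28 [0.565 0.13  0.133]
scene 0.133 0.9 [0.595 0.142 0.133]
scene 0.133 0.74 [ 0.521 -0.184  0.133]
top 0.121 0.95 [0.593 0.138 0.121]
top 0.121 0.73 [ 0.514 -0.197  0.121]
top 0.121 0.28 [0.568 0.132 0.121]
scene 0.121 0.9 [0.589 0.143 0.121]
scene 0.121 0.74 [ 0.513 -0.191  0.121]
expected fin-top ends home/proud [([[190.4, 137.4], [183.5, 111.6]], [[189.5, 135.9], [182.5, 109.8]]), ([[321.2, 247.6], [326.5, 281.5]], [[322.0, 243.7], [327.5, 277.9]])]
```

View pics/f.png

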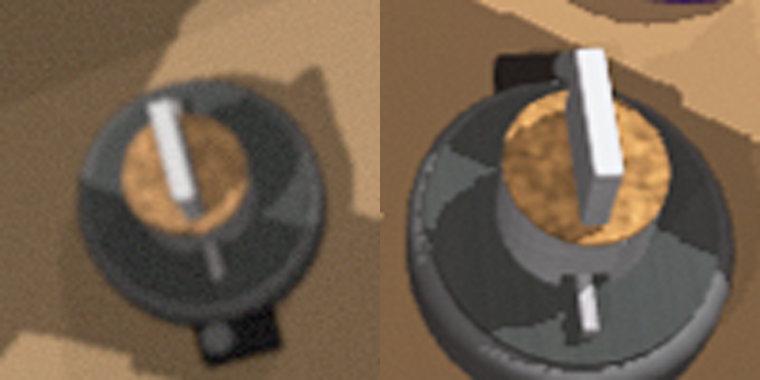

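The scene crop shows the slot over the key. The fin-top ends are at (321.7,247.6) and (327,281.3), matching the home prediction (rows 247.6 and 281.5) rather than the proud one (243.7 and 277.9). The seated holder has not moved.

```bash
python3 -c "
from plant import ctrl
print(ctrl.close_job())"
```

```text
the job is handed in; nothing more can be done
None
```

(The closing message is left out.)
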